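# Turn the wide leaf of the tea sample stand

### The arm

A 6-joint arm with a two-finger parallel gripper is mounted at the origin on the work surface. World frame = base frame: x ahead of the robot, y to its left, z up, the work surface at z = 0. Lengths are in mm, angles in rad, forces in N, time in s.
With the tool pointing down it reaches from about 350 to 775 mm from the base axis. Payload 7.3 kg.
Tool frame: the origin (TCP) lies on the centre line of the jaws, within the pads' length; the fingertips stand 17 mm ahead of it and the grasp point (between the pads) lies 2 mm behind it; z points along the fingers, y is the line along which they close (so a half turn about z gives the same grasp; the last joint's range is limited). The gripper opens to 92 mm and grips with 3 to 60 N. Pads are 19 mm wide; open, the fingers measure 130 mm over their backs; the gripper's body (75 mm by 190 mm) begins 47 mm behind the grasp point.
Start: joints at [1.162, 0.342, 1.524, -0, 1.275, -0.146], TCP at [136.371, 506.997, 243.741] pointing down, gripper open.
Joint ranges: [-2.53, 2.53], [-0.77, 2.02], [0.04, 2.7], [-1, 4.14], [0.28, 2.66], [-3.11, 3.11]. Speed limits (rad/s): [2.57, 2.57, 3.14, 3.14, 3.14, 3.14].

### API

Orientations are given as [roll, pitch, yaw] about the fixed x, y, z axes, in that order (R = Rz(yaw) Ry(pitch) Rx(roll)).
In Python, from plant import bot gives the robot as it stands. The module is installed in compiled form; this text tells all that it offers.
- The arm moves only by the shell command python3 -m pendant 'ROWS'. ROWS is JSON, a list of rows, each a list of 3 entries, a list of its own where there are three numbers: the shift along the world's x, y, z as a fraction of full scale, then the turn, a rotation vector about the world's x, y, z as a fraction of full scale, then the opening, from -1 (shut) to 1 (fully open), so that 0 is half open. In form: [[[tx, ty, tz], [rx, ry, rz], claw], ...]. A call has exactly 10 rows; each row shifts and turns the commanded pose from where the row before left it; what a row does not reach is not made up. Full scale, the value 1, is 30 mm for a shift and 0.12 rad for a turn. A row lasts 1/12 s, in which the tool goes at most 41.7 mm and 7.16 degrees, less where a joint would pass 70% of its speed; a pose out of reach is approached as far as the arm can. A call with a number of a shift or a turn outside -1 to 1 is refused whole. A call with a gripper value outside its range is refused whole. The fingers move at their own pace and stop on an object; the grip force is fixed at half the most. Time passes only in rows, so rows that do not move let the fingers close, or fill a call up. It gives the time, the measured TCP pose, the force, the opening and the grip force at its end, in the units of the state.
- bot.get_obs(): the state, without advancing time (a new reading comes with each control period).
- bot.capture(name): name is "scene" or "top"; returns the picture (480x640x3 uint8, blue, green, red); there is no depth.
- bot.camera_params(name): a dict with "fovy" (degrees; the focal length in pixels is half the picture's height over the tangent of half this angle, whatever the lens; pixels are square), "cx", "cy" (the principal point, pixels), "camera_from_world" (4x4, takes a point from world to camera coordinates). Camera axes: x right, y down, z forward; pixel columns grow to the right and rows downward; lengths in mm; the calibration is good to about 2 mm. A picture is of the moment at which its call begins. camera_params takes no time and is no camera call.
- bot.close_job(): hands the job in; it is judged then, once.
The state is a dict: "time": time; "joint_positions": joint angles; "dq": joint speeds; "tau": joint torques, N m; "tool_pos": TCP position; "tcp_rot": TCP orientation; "contact_force": force on the tool from outside, world axes, zero at the start; "moment": the same for the moment, N m; "grip_width": finger opening in mm; "finger_force": force on a finger pad.
Only numpy, scipy, OpenCV 4.12 (cv2) and the standard library are available. Lean on these libraries where they do the work, as an engineer would, in place of code of your own. Each camera call takes 0.05 s, during which the arm holds its last target. There are 200 camera calls.

### The job

On the low dark wooden tea sample stand, turn the wide copper-coloured leaf over its spine, pushing it with the fingertips until it lies flat on the other side of the stand, and then leave it there. Push or press only: do not pinch the leaf, do not fling it over, leave the narrow leaf beside it as it is, and do not pick up or disturb the cups, saucers and jar standing around.

Things in the scene. Friction and masses are not known exactly. Their poses are not given: they have to be found in the camera images.
- stand: tea sample stand, fixed: a dark wooden plinth 260 (its x) x 120 (its y) x 36 mm high; a steel spine rod, 10 mm thick, runs along its x over its middle (y = 0), axis 41 mm above the worktop. Origin: centre of the plinth's underside, z up. Both leaves start on its +y side and overhang the plinth by 55 mm; its yaw varies by about 25 degrees either way.
- wide_leaf (a joint): angle of the wide leaf about the spine, rad: 0 = flat over the plinth's +y side, pi/2 = upright, pi = flat over the -y side (end stop, 3 mm clear of the wood, on pads). Starts a little open, 0.2 to 0.6. The hinge is stiff: the leaf stays at whatever angle it is left, neither falls nor springs back, and takes about 3 N at its free edge to turn upwards. The leaf weighs about 0.15 kg.
- wide_leaf_edge (a point): middle of the wide leaf's free edge, mid-thickness, 115 mm from the spine axis. The leaf: rigid copper-coloured aluminium plate, 140 mm along the spine (stand x = -115 to +25 mm), 4 mm thick, 8 to 115 mm from the spine axis and level with it, six small round windows per face, raised under 2 mm. x along the spine (stand's x), y outward from the spine, z normal to the leaf (up at joint 0)
- narrow_leaf (a joint): turning angle of the narrow leaf, same spine and same sense, rad; starts between 0.05 and 0.4 and must stay. The same kind of plate with two windows, 70 mm along the spine (from x = +45 to x = +115 mm of the stand).
- narrow_leaf_edge (a point): middle of the narrow leaf's free edge, 115 mm from the spine's axis, at x = +80 mm of the stand; axes as for the wide leaf
- cup1: glass cup, 64 mm across, 70 mm high, standing loose beyond the stand's +x end; origin at the centre of its foot
- cup2: an equal glass cup standing loose on the stand's -y side; its origin is the centre of its foot
- cup3: an equal glass cup in the copper-coloured tray to the right; its origin is the centre of its foot
- cup4: an equal glass cup in the copper-coloured tray to the right; its origin is the centre of its foot
- saucers: stack of four white ceramic saucers, 136 mm across, 36 mm high, standing loose on the stand's -y side; origin at the centre of its underside
- jar: closed glass jar with a twist cap, 76 mm across, about 110 mm high, standing loose on the stand's +y side near its +x end; origin at the centre of its underside

How it is judged (in metres and radians):
On the way:
1. the wide leaf is turned up past upright (value of joint wide_leaf above 1.7 rad).
At the end, for the whole second after the job is handed in: The wide leaf lies flat on the stand's other side (within 0.11 rad, about 6 degrees, of the end stop) and at rest; the narrow leaf's edge is within 25 mm of where it was, and the cups, saucers and jar are within 30 mm of where they were (value of joint wide_leaf above 3.03 rad and velocity of joint wide_leaf below 0.1 rad/s and distance of narrow_leaf_edge from where it was at the start of the episode below 0.025 m and distance of each of cup1, cup2, cup3, cup4, saucers, jar from where it was at the start of the episode below 0.03 m); the robot touches nothing.
It fails at once if the wide leaf is taken between the fingers (the grasp point lies within the leaf's plate) (z of the grasp point in the frame of wide_leaf_edge between -0.006 and 0.006 m and y of the grasp point in the frame of wide_leaf_edge between -0.107 and 0.004 m and x of the grasp point in the frame of wide_leaf_edge between -0.074 and 0.074 m).
It fails at once if the wide leaf is flung over or slammed (faster than 7 rad/s) (velocity of joint wide_leaf above 7 rad/s).
It fails at once if the narrow leaf is turned (its edge moves more than 25 mm) (distance of narrow_leaf_edge from where it was at the start of the episode above 0.025 m).
It fails at once if a cup, the saucers or the jar is lifted or shifted more than 30 mm, or tipped (distance of any of cup1, cup2, cup3, cup4, saucers, jar from where it was at the start of the episode above 0.03 m or angle between any of cup1, cup2, cup3, cup4, saucers, jar's own z axis and vertical above 0.4 rad).
It also fails if it takes over 35 s, if anything falls off the work surface, if the arm or the gripper's body presses on something with over 40 N, if the wrist force passes 120 N, or if a joint passes its speed limit or range.

## Working session

There is one attempt and no reset: what is moved stays moved. The work goes in short steps, Python scripts to look and compute and a shell command to move; the robot and the scene stay as the last step left them, time stands still between calls to the robot, and variables do not carry over. Pictures are saved under pics/ and viewed, at most 10 in all, crops included, and the job is handed in when it is done.

```bash
mkdir -p pics
python3 - <<'E'
from plant import bot
import cv2
for n in("scene","top"):
    cv2.imwrite(f"pics/{n}0.png",bot.capture(n)); print(n,bot.camera_params(n))
o=bot.get_obs();print(o)
E
```

```text
scene {'fovy': 45.97234675489622, 'cx': 319.20607438436156, 'cy': 234.72711497821084, 'camera_from_world': array([[ 6.78779888e-01,  7.34249005e-01, -1.16731943e-02,
        -2.83011394e+02],
       [ 6.21350798e-01, -5.82737664e-01, -5.23774762e-01,
        -3.89087257e+02],
       [-3.91383507e-01,  3.48274625e-01, -8.51776811e-01,
         1.79196982e+03],
       [ 0.00000000e+00,  0.00000000e+00,  0.00000000e+00,
         1.00000000e+00]])}
top {'fovy': 57.69895939050432, 'cx': 316.94850609911657, 'cy': 247.23252335484344, 'camera_from_world': array([[ 1.91628609e-02, -9.99671317e-01,  1.70306699e-02,
        -1.60080126e+02],
       [-9.97516065e-01, -2.02708062e-02, -6.74595840e-02,
         5.64186197e+02],
       [ 6.77826366e-02, -1.56956482e-02, -9.97576644e-01,
         1.11098692e+03],
       [ 0.00000000e+00,  0.00000000e+00,  0.00000000e+00,
         1.00000000e+00]])}
{'time': 0.1, 'joint_positions': array([ 1.16200775e+00,  3.42646456e-01,  1.52488019e+00,  8.37753536e-06,
        1.27540286e+00, -1.46022321e-01]), 'dq': array([ 0.00058094, -0.00155389, -0.00221516, -0.00122832, -0.00121756,
        0.00029402]), 'tau': array([ 2.41597663e-03, -4.32007456e+01, -2.44695890e+01,  7.20954733e-02,
        5.25778171e-02, -6.38858182e-05]), 'tool_pos': array([136.22826447, 506.68399746, 243.13228199]), 'tcp_rot': array([-3.14027120e+00, -2.02442958e-04,  2.87882382e+00]), 'contact_force': array([0.15977163, 0.15345348, 0.1918564 ]), 'moment': array([ 0.03139562, -0.06969535, -0.03370044]), 'finger_force': 0.0, 'grip_width': 91.62649928979835}
```

View pics/scene0.png

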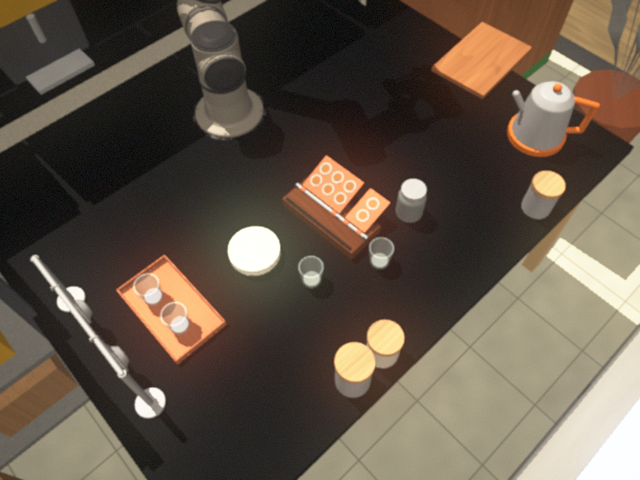

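View pics/top0.png

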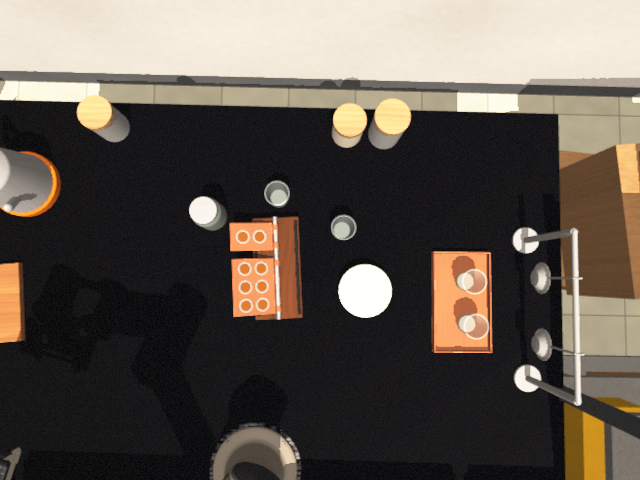

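The arm is out of view in top. The stand's spine is at about u=277, v=217–320, with the leaves on the left (+y). Zooming in to get its corners.

Run:
```python
import cv2
a=cv2.imread("pics/top0.png")[205:330,215:345]
b=cv2.imread("pics/scene0.png")[145:265,275:405]
a=cv2.resize(a,None,fx=4,fy=4,interpolation=cv2.INTER_CUBIC)
cv2.imwrite("pics/a.png",cv2.convertScaleAbs(cv2.resize(a,(624,600)),alpha=1.3))
cv2.imwrite("pics/b.png",cv2.convertScaleAbs(cv2.resize(b,(650,600),interpolation=cv2.INTER_CUBIC),alpha=1.3))
```

```text
(no output)
```

View pics/a.png

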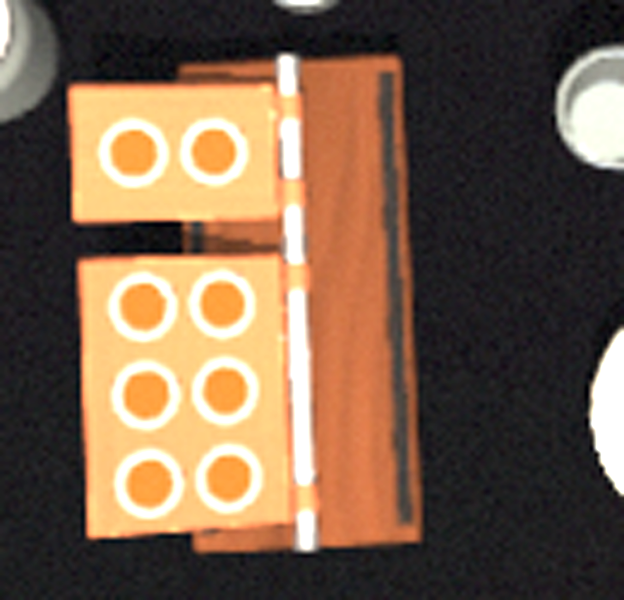

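View pics/b.png

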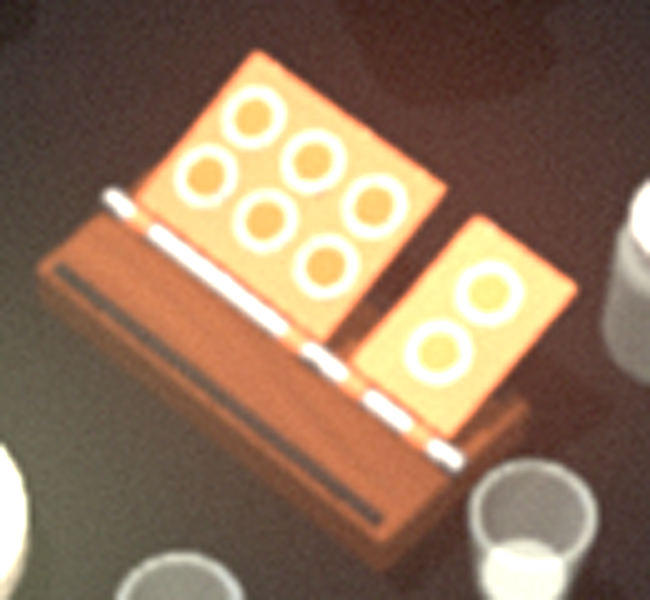

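Both crops show the stand clearly: plinth corners, spine, and both leaves' free edges are readable. Fitting pose and angles jointly.

```bash
cat > h.py <<'E'
import numpy as np
from plant import bot
from scipy.optimize import least_squares
C={n:bot.camera_params(n) for n in("scene","top")}
def proj(n,p):
    c=C[n];T=np.asarray(c["camera_from_world"]);q=np.atleast_2d(p)@T[:3,:3].T+T[:3,3]
    f=240/np.tan(np.radians(c["fovy"]/2));return q[:,:2]/q[:,2:]*f+[c["cx"],c["cy"]]
def leaf(x,r,a): return [x,r*np.cos(a),41+r*np.sin(a)]
def world(s,p):
    c,n=np.cos(s[2]),np.sin(s[2]);p=np.atleast_2d(p)
    return np.c_[s[0]+c*p[:,0]-n*p[:,1],s[1]+n*p[:,0]+c*p[:,1],p[:,2]]
E
python3 - <<'E'
from h import *
A=lambda x,y:(215+x/4.8,205+y/4.8); B=lambda x,y:(275+x/5,145+y/5)
def pts(s):
    w=[leaf(x,115,s[3]) for x in(-115,25)];n=[leaf(x,115,s[4]) for x in(45,115)]
    P=[[130,-60,36],[-130,-60,36],[-130,60,36],[130,60,36]]
    return world(s,P+w+n)
top=np.array([A(401,58),A(421,541),A(194,551),A(180,66),A(88,537),A(79,260),A(73,221),A(69,86)])
sc=np.array([B(380,543),B(40,270),B(527,405),B(258,50),B(446,187),B(479,215),B(577,289)])
def res(s):
    p=pts(s);return np.r_[(proj("top",p)-top).ravel(),(proj("scene",p[[0,1,3,4,5,6,7]])-sc).ravel()]
r=least_squares(res,[450,-200,0,.4,.2]);print(r.x.round(3),abs(r.fun).max(),r.fun.round(1))
s=r.x
def tri(a,b):
    q=least_squares(lambda p:np.r_[proj("top",p)[0]-a,proj("scene",p)[0]-b],[450,-200,30]).x
    d=q[:2]-s[:2];c,n=np.cos(s[2]),np.sin(s[2]);return q.round(),[round(c*d[0]+n*d[1]),round(-n*d[0]+c*d[1])]
print("saucers",tri((365,291),(254,247)));print("cup2",tri((344,226),(311,267)))
print("cup1",tri((277,189),(381,247)));print("jar",tri((203,210),(412,187)))
print(np.load if 0 else world(s,[leaf(-45,115,s[3]),leaf(-45,0,0)]))
E
```

```text
[ 5.12049e+02 -4.66980e+01  6.20000e-02  4.21000e-01  3.17000e-01] 1.8369603100126142 [-0.5 -1.  -0.6  0.2 -0.7  0.3 -1.2 -0.8 -0.3 -0.1 -0.1 -0.5 -0.1 -0.2
 -0.1 -0.4 -0.2  0.5 -1.8 -0.8  0.4 -0.2 -0.7  0.3 -0.7  0.5 -0.9  0.5
 -0.7  0.2]
saucers (array([ 458., -272.,   41.]), [-68, -221])
cup2 (array([ 618., -214.,   74.]), [96, -173])
cup1 (array([703., -48.,  87.]), [191, -13])
jar (array([643., 124., 121.]), [141, 162])
[[460.6264267   55.28993545  87.94958197]
 [467.13507115 -49.48780217  41.        ]]
```

Fit is good: the stand is at (512, -47), yaw 0.062, wide leaf 0.42 rad, narrow 0.32 rad. The plan is closed fingers side by side along the spine, tilted under the edge, following the arc and finishing with a press from above. Moving over first.

```bash
python3 -m pendant '[[[0.5,-0.6,0],[0,0,-0.52],-1],[[0.5,-0.6,0],[0,0,-0.52],-1],[[0.5,-0.6,0],[0,0,-0.52],-1],[[0.5,-0.6,0],[0,0,-0.52],-1],[[0.5,-0.6,0],[0,0,-0.52],-1],[[0.5,-0.6,0],[0,0,-0.52],-1],[[0.5,-0.6,0],[0,0,-0.52],-1],[[0.5,-0.6,0],[0,0,-0.52],-1],[[0.5,-0.6,0],[0,0,-0.52],-1],[[0.5,-0.6,0],[0,0,-0.52],-1]]'; python3 -m pendant '[[[0.5,-0.6,0],[0,0,-0.52],-1],[[0.5,-0.6,0],[0,0,-0.52],-1],[[0.5,-0.6,0],[0,0,-0.52],-1],[[0.5,-0.6,0],[0,0,-0.52],-1],[[0.5,-0.6,0],[0,0,-0.52],-1],[[0.5,-0.6,0],[0,0,-0.52],-1],[[0.5,-0.6,0],[0,0,-0.52],-1],[[0.5,-0.6,0],[0,0,-0.52],-1],[[0.5,-0.6,0],[0,0,-0.52],-1],[[0.5,-0.6,0],[0,0,-0.52],-1]]'; python3 -m pendant '[[[0,0,0],[-0.65,-0.04,0],-1],[[0,0,0],[-0.65,-0.04,0],-1],[[0,0,0],[-0.65,-0.04,0],-1],[[0,0,0],[-0.65,-0.04,0],-1],[[0,0,0],[-0.65,-0.04,0],-1],[[0,0,0],[-0.65,-0.04,0],-1],[[0,0,0],[-0.65,-0.04,0],-1],[[0,0,0],[-0.65,-0.04,0],-1],[[0,0,0],[-0.65,-0.04,0],-1],[[0,0,0],[-0.65,-0.04,0],-1]]'; python3 -c "
from plant import bot;print(bot.get_obs()['joint_positions'].round(2))"
```

```text
time: 0.93
tool_pos: [286.8, 325.9, 243.5]
tcp_rot: [-3.141, 0.0, 2.252]
contact_force: [0.1, -0.1, -0.7]
grip_width: 30.2
finger_force: 0.0
time: 1.77
tool_pos: [436.8, 145.9, 243.5]
tcp_rot: [-3.141, 0.0, 1.628]
contact_force: [0.0, -0.1, 0.6]
grip_width: 0.4
finger_force: 0.0
time: 2.6
tool_pos: [436.4, 147.3, 243.7]
tcp_rot: [3.139, 0.785, 1.63]
contact_force: [-0.0, -0.7, -0.1]
grip_width: 0.3
finger_force: 0.0
[ 0.57  0.48  1.57 -0.67  1.55  0.68]
```

```bash
python3 -m pendant '[[[0,0,-0.8],[0,0,0],-1],[[0,0,-0.8],[0,0,0],-1],[[0,0,-0.8],[0,0,0],-1],[[0,0,-0.8],[0,0,0],-1],[[0,0,-0.8],[0,0,0],-1],[[0,0,-0.8],[0,0,0],-1],[[0,0,-0.8],[0,0,0],-1],[[0.1,-0.8,0],[0,0,0],-1],[[0.1,-0.8,0],[0,0,0],-1],[[0.1,-0.8,0],[0,0,0],-1]]'
python3 - <<'E'
from plant import bot
import cv2
cv2.imwrite("pics/s1.png",cv2.resize(bot.capture("scene")[80:280,200:460],(780,600)))
E
```

```text
time: 3.43
tool_pos: [445.1, 74.3, 74.8]
tcp_rot: [-3.14, 0.782, 1.633]
contact_force: [0.1, -0.3, -0.1]
grip_width: 0.4
finger_force: 0.0
```

View pics/s1.png

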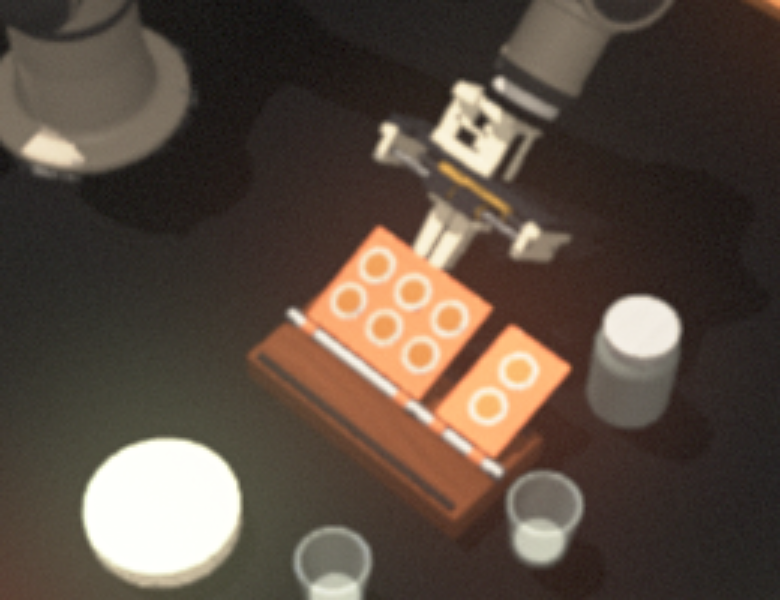

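Fingertips sit under the middle of the wide leaf's free edge (crop pixel about 440,265), clear of the jar and narrow leaf. Computing the arc in row units.

```bash
cat > plan.py <<'E'
from h import *
import sys
S=[512.05,-46.7,.062]
def tcp(a,r=98.):
    phi=min(.785,max(0,np.pi/2-a-.06)); tz=np.array([-np.sin(phi),-np.cos(phi)]);nf=np.array([-np.cos(phi),np.sin(phi)])
    u=np.array([np.cos(a),np.sin(a)]);n=np.array([-np.sin(a),np.cos(a)])
    if a<np.pi/2-.06: p=115*u-2*n-9.5*nf
    else: p=r*u-3*n-9.5*nf-17*tz
    return np.r_[world(S,[-59,p[0],41+p[1]])[0],phi]
def show(A,start=None):
    # start: current measured pos+phi
    P=[tcp(a) for a in A]
    if start is not None: P=[np.array(start)]+P
    for d in np.diff(P,axis=0):
        t=d[3]*-1/.12; print((d[:3]/30).round(2).tolist(),[round(t*np.cos(S[2]),2),round(t*np.sin(S[2]),2),0])
    print("end",P[-1].round(2))
E
python3 - <<'E'
from plan import *
show(np.linspace(.40,1.55,20),[445.1,74.3,74.8,.785])
print(); show(np.linspace(1.55,3.2,26))
E
```

```text
[0.03, -0.38, 0.08] [np.float64(-0.0), np.float64(-0.0), 0]
[0.01, -0.09, 0.21] [np.float64(-0.0), np.float64(-0.0), 0]
[0.01, -0.11, 0.21] [np.float64(-0.0), np.float64(-0.0), 0]
[0.01, -0.12, 0.2] [np.float64(-0.0), np.float64(-0.0), 0]
[0.01, -0.13, 0.19] [np.float64(-0.0), np.float64(-0.0), 0]
[0.01, -0.14, 0.18] [np.float64(-0.0), np.float64(-0.0), 0]
[0.01, -0.14, 0.18] [np.float64(0.31), np.float64(0.02), 0]
[0.01, -0.15, 0.18] [np.float64(0.5), np.float64(0.03), 0]
[0.01, -0.16, 0.17] [np.float64(0.5), np.float64(0.03), 0]
[0.01, -0.17, 0.16] [np.float64(0.5), np.float64(0.03), 0]
[0.01, -0.18, 0.15] [np.float64(0.5), np.float64(0.03), 0]
[0.01, -0.19, 0.14] [np.float64(0.5), np.float64(0.03), 0]
[0.01, -0.2, 0.13] [np.float64(0.5), np.float64(0.03), 0]
[0.01, -0.2, 0.12] [np.float64(0.5), np.float64(0.03), 0]
[0.01, -0.21, 0.1] [np.float64(0.5), np.float64(0.03), 0]
[0.01, -0.22, 0.09] [np.float64(0.5), np.float64(0.03), 0]
[0.01, -0.22, 0.08] [np.float64(0.5), np.float64(0.03), 0]
[0.01, -0.23, 0.06] [np.float64(0.5), np.float64(0.03), 0]
[0.01, -0.23, 0.05] [np.float64(0.5
[... 967 characters left out ...]
]
[0.01, -0.13, -0.17] [np.float64(-0.0), np.float64(-0.0), 0]
[0.01, -0.12, -0.18] [np.float64(-0.0), np.float64(-0.0), 0]
[0.01, -0.11, -0.19] [np.float64(-0.0), np.float64(-0.0), 0]
[0.01, -0.1, -0.19] [np.float64(-0.0), np.float64(-0.0), 0]
[0.01, -0.08, -0.2] [np.float64(-0.0), np.float64(-0.0), 0]
[0.0, -0.07, -0.2] [np.float64(-0.0), np.float64(-0.0), 0]
[0.0, -0.06, -0.21] [np.float64(-0.0), np.float64(-0.0), 0]
[0.0, -0.04, -0.21] [np.float64(-0.0), np.float64(-0.0), 0]
[0.0, -0.03, -0.21] [np.float64(-0.0), np.float64(-0.0), 0]
[0.0, -0.02, -0.22] [np.float64(-0.0), np.float64(-0.0), 0]
[0.0, -0.0, -0.22] [np.float64(-0.0), np.float64(-0.0), 0]
end [ 458.65 -138.69   55.27    0.  ]
```

```bash
python3 -m pendant '[[[0.03,-0.38,0.08],[0,0,0],-1],[[0.01,-0.09,0.21],[0,0,0],-1],[[0.01,-0.11,0.21],[0,0,0],-1],[[0.01,-0.12,0.2],[0,0,0],-1],[[0.01,-0.13,0.19],[0,0,0],-1],[[0.01,-0.14,0.18],[0,0,0],-1],[[0.01,-0.14,0.18],[0.31,0.02,0],-1],[[0.01,-0.15,0.18],[0.5,0.03,0],-1],[[0.01,-0.16,0.17],[0.5,0.03,0],-1],[[0.01,-0.17,0.16],[0.5,0.03,0],-1]]'
python3 - <<'E'
from plant import bot
import cv2
cv2.imwrite("pics/s2.png",cv2.resize(bot.capture("scene")[80:280,200:460],(780,600)))
o=bot.get_obs();print(o['tool_pos'],o['moment'])
from plan import *
print(tcp(.9447))
E
```

```text
time: 4.32
tool_pos: [449.2, 27.6, 129.3]
tcp_rot: [3.139, 0.561, 1.631]
contact_force: [-0.6, 0.4, -1.4]
grip_width: 0.3
finger_force: 0.8
[449.89247541  26.20387286 131.04175362] [ 0.39201676  0.23177457 -0.05956274]
[448.39074404  26.52338757 127.91971939   0.56609633]
```

View pics/s2.png

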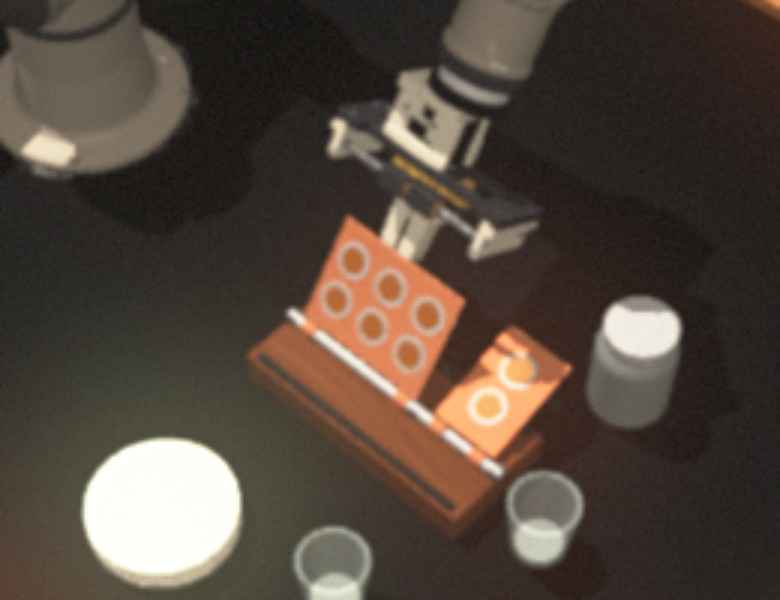

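The leaf is turning up on the fingertips; the narrow leaf is untouched. Continuing past upright.

```bash
python3 -m pendant '[[[0,-0.18,0.14],[0.5,0.03,0],-1],[[0,-0.19,0.13],[0.5,0.03,0],-1],[[0,-0.2,0.12],[0.5,0.03,0],-1],[[0,-0.2,0.11],[0.5,0.03,0],-1],[[0,-0.21,0.09],[0.5,0.03,0],-1],[[0.01,-0.22,0.08],[0.5,0.03,0],-1],[[0.01,-0.22,0.07],[0.5,0.03,0],-1],[[0.01,-0.23,0.05],[0.5,0.03,0],-1],[[0.01,-0.23,0.03],[0.5,0.03,0],-1],[[0.01,-0.21,0],[0.18,0.01,0],-1]]'
python3 -m pendant '[[[0.01,-0.22,0],[0,0,0],-1],[[0.01,-0.22,-0.01],[0,0,0],-1],[[0.01,-0.21,-0.02],[0,0,0],-1],[[0.01,-0.21,-0.04],[0,0,0],-1],[[0.01,-0.21,-0.05],[0,0,0],-1],[[0.01,-0.2,-0.07],[0,0,0],-1],[[0.01,-0.2,-0.08],[0,0,0],-1],[[0.01,-0.19,-0.09],[0,0,0],-1],[[0.01,-0.19,-0.11],[0,0,0],-1],[[0.01,-0.18,-0.12],[0,0,0],-1]]'
python3 - <<'E'
from plant import bot
import cv2
cv2.imwrite("pics/s3.png",cv2.resize(bot.capture("scene")[80:280,200:460],(780,600)))
from plan import *
o=bot.get_obs();print(o['tool_pos'],o['tcp_rot']);print(tcp(1.55+.66))
E
```

```text
time: 5.2
tool_pos: [450.6, -36.2, 153.8]
tcp_rot: [3.14, -0.001, 1.63]
contact_force: [-0.1, 1.9, 0.1]
grip_width: 0.1
finger_force: 0.7
time: 6.03
tool_pos: [453.4, -96.9, 135.0]
tcp_rot: [3.141, 0.001, 1.63]
contact_force: [-0.1, 1.4, -0.4]
grip_width: 0.2
finger_force: 0.6
[453.25734064 -97.57430193 134.44939044] [3.14138645e+00 1.47489872e-03 1.63006789e+00]
[456.04791202 -96.82103311 138.44163406   0.        ]
```

View pics/s3.png

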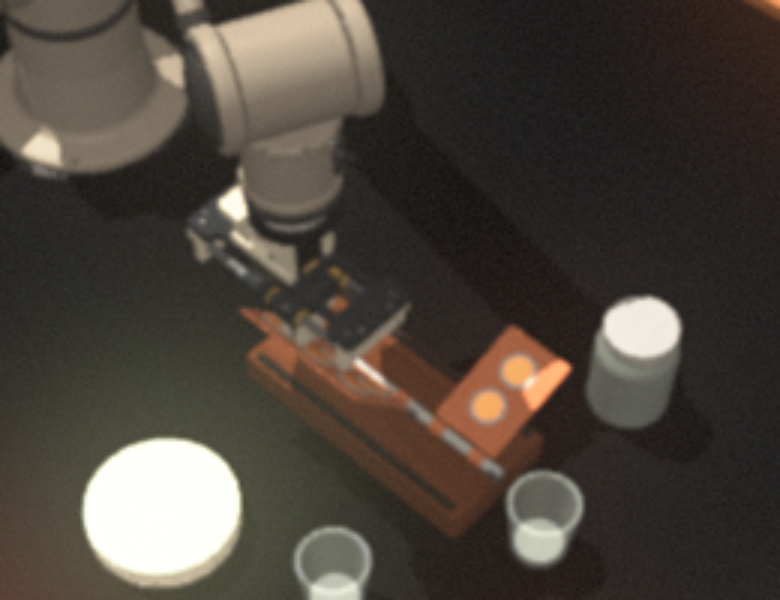

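Leaf is past upright and leaning over; everything else is in place. Pressing on down.

```bash
python3 -m pendant '[[[0.01,-0.17,-0.13],[0,0,0],-1],[[0.01,-0.16,-0.14],[0,0,0],-1],[[0.01,-0.15,-0.15],[0,0,0],-1],[[0.01,-0.14,-0.16],[0,0,0],-1],[[0.01,-0.13,-0.17],[0,0,0],-1],[[0.01,-0.12,-0.18],[0,0,0],-1],[[0.01,-0.11,-0.19],[0,0,0],-1],[[0.01,-0.1,-0.19],[0,0,0],-1],[[0.01,-0.08,-0.2],[0,0,0],-1],[[0,-0.07,-0.2],[0,0,0],-1]]'
python3 -m pendant '[[[0,-0.05,-0.2],[0,0,0],-1],[[0,-0.03,-0.2],[0,0,0],-1],[[0,-0.02,-0.15],[0,0,0],-1],[[0,0,-0.1],[0,0,0],-1],[[0,0,-0.07],[0,0,0],-1],[[0,0,-0.03],[0,0,0],-1],[[0,0,0],[0,0,0],-1],[[0,0,0],[0,0,0],-1],[[0,0,0],[0,0,0],-1],[[0,0,0],[0,0,0],-1]]'
```

```text
time: 6.92
tool_pos: [456.2, -133.5, 83.5]
tcp_rot: [3.14, 0.001, 1.63]
contact_force: [-0.8, 0.8, 0.4]
grip_width: 0.3
finger_force: 0.4
time: 7.75
tool_pos: [456.2, -136.2, 61.8]
tcp_rot: [3.14, 0.001, 1.631]
contact_force: [-0.3, 0.2, 0.8]
grip_width: 0.2
finger_force: 0.0
```

```bash
python3 -m pendant '[[[0,0,-0.03],[0,0,0],-1],[[0,0,-0.03],[0,0,0],-1],[[0,0,-0.03],[0,0,0],-1],[[0,0,0],[0,0,0],-1],[[0,0,0],[0,0,0],-1],[[0,0,0],[0,0,0],-1],[[0,0,0],[0,0,0],-1],[[0,0,0],[0,0,0],-1],[[0,0,0],[0,0,0],-1],[[0,0,0],[0,0,0],-1]]'
```

```text
time: 8.58
tool_pos: [456.4, -136.3, 60.0]
tcp_rot: [3.14, 0.002, 1.631]
contact_force: [-3.0, 1.0, 13.1]
grip_width: -0.0
finger_force: 6.4
```

13 N at tip height 43 mm, which is the end stop. Lifting off and checking.

```bash
python3 -m pendant '[[[0,0,0.1],[0,0,0],-1],[[0,0,0.3],[0,0,0],-1],[[0,0,0.7],[0,0,0],-1],[[0,0.5,0.8],[0,0,0],-1],[[0,0.8,0.8],[0,0,0],-1],[[0,0.8,0.8],[0,0,0],-1],[[0,0.8,0.8],[0,0,0],-1],[[0,0.8,0.8],[0,0,0],-1],[[0,0.8,0.8],[0,0,0],-1],[[0,0.8,0.5],[0,0,0],-1]]'
python3 -m pendant '[[[0,0.9,0],[0,0,0],-1],[[0,0.9,0],[0,0,0],-1],[[0,0.9,0],[0,0,0],-1],[[0,0.9,0],[0,0,0],-1],[[0,0.9,0],[0,0,0],-1],[[0,0.9,0],[0,0,0],-1],[[0,0.9,0],[0,0,0],-1],[[0,0.5,0],[0,0,0],-1],[[0,0,0],[0,0,0],-1],[[0,0,0],[0,0,0],-1]]'
python3 - <<'E'
from h import *
import cv2
S=[512.05,-46.7,.062]
t=bot.capture("top");s=bot.capture("scene")
for im,n in((t,"top"),(s,"scene")):
    for a in(np.pi,):
        for x in(-115,25):
            p=proj(n,world(S,[leaf(x,115,a)]))[0];print(n,p.round(1))
t=cv2.resize(t[190:330,200:390],None,fx=3.1,fy=3.1,interpolation=cv2.INTER_CUBIC)
cv2.imwrite("pics/f.png",t)
cv2.imwrite("pics/g.png",cv2.resize(s[140:280,230:420],None,fx=4,fy=4,interpolation=cv2.INTER_CUBIC))
E
```

```text
time: 9.42
tool_pos: [456.5, 23.9, 253.9]
tcp_rot: [3.137, 0.002, 1.63]
contact_force: [1.0, 1.0, 0.1]
grip_width: 0.3
finger_force: 0.0
time: 10.25
tool_pos: [455.8, 227.1, 251.0]
tcp_rot: [3.141, 0.002, 1.632]
contact_force: [0.0, -0.2, 0.0]
grip_width: 0.3
finger_force: 0.0
top [323.6 311.2]
top [321.2 255.8]
scene [270.4 212.3]
scene [307.2 242.6]
```

View pics/f.png

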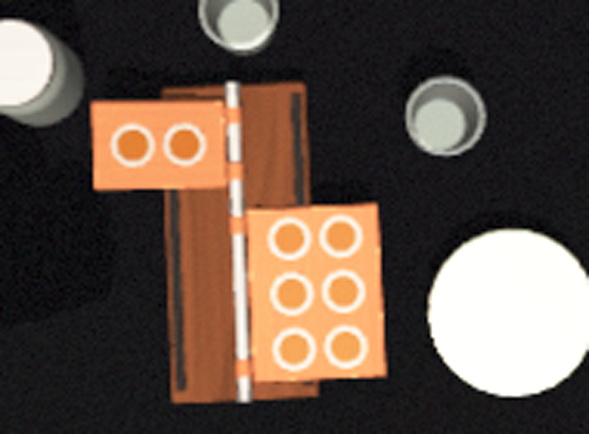

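View pics/g.png

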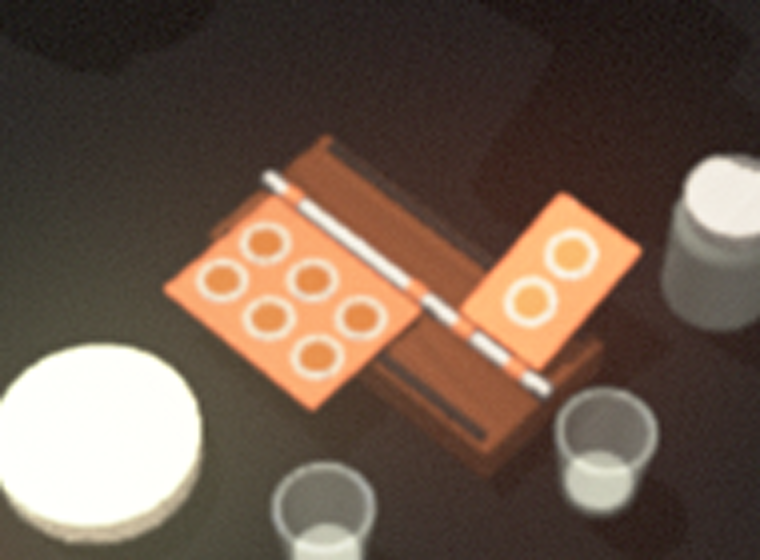

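The wide leaf lies flat on the −y side. Its edge corners in the scene picture are at (271,212.5) and (308,242.5), within about 1 px of the predicted end-stop positions. The narrow leaf, cups, saucers and jar haven't moved, and the arm is clear.

```bash
python3 -c "
from plant import bot;print(bot.close_job())"
```

```text
the job is handed in; nothing more can be done
None
```

The wide leaf was pushed over its spine and lies flat against the far stop, the narrow leaf, cups, saucers and jar show no movement in the pictures, and the job was handed in at about 10 s; the hand-in gave no verdict.

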